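# Clamp the embossing die with the slip-clutch knob

### The job

Put the rectangular embossing die down flat into the nest of the green clamping fixture, squarely between its two side rails, then turn the fixture's knob clockwise until its slip clutch clicks once, and stop there: a second click is too much. Leave the die clamped between the pad and the fixed anvil, let go of everything, and leave the other things on the bench as they are.

Things in the scene. Friction and masses are not known exactly. Their poses are not given: they have to be found in the camera images.
- die: rectangular steel embossing die, about 0.4 kg, standing on the bench: a base 46 (x) by 40 (y) by 22 mm high with an upright gripping rib on its middle, 34 (x) by 14 (y) mm, from 22 to 58 mm above the underside. Origin: centre of the underside; z up. It may go into the nest either way round (half a turn); the other die on the bench is round
- fixture: clamping fixture, fixed to the bench: dark steel base plate 110 (x) by 310 (y) by 18 mm; along its y axis, from -y: the green gear housing (84 by 76 mm, top 60 mm above the bench) with the knob, the sliding jaw with its brass pad (top 37 mm above the bench), the nest with two low side rails, the anvil (top 41 mm). Origin: centre of the underside, on the bench; z up
- nest (a point): centre of the die's final place on the nest floor, at (0, 75, 18) mm in the fixture's frame, same axes; the die's x goes along x. Side rails: 51 mm apart inside, bevelled, 12 mm high, y -32 to +20. Anvil face at y = +20; before clamping the pad's face is at y = -28 to -42 (unknown), so put the die some 3 mm short of the anvil: the pad pushes it home
- knob: slip-clutch knob: disc of diameter 52 mm, its underside at (0, -98, 69) mm in the fixture's frame (the origin, on the vertical axis; z up), 16 mm high, on it a black wing to grip, 44 (x) by 12 (y) mm, 16 to 50 mm above the origin. At the start its x is the fixture's. Clockwise from above it drives the jaw to +y, 11 mm per rad. It stays where it is left; turned back, it only ratchets
- anvil: the fixed steel anvil, 84 (x) by 22 (y) by 24 mm, at the fixture's +y end, against which the pad pushes the die. Origin: centre of its underside, at (0, 106, 17) mm in the fixture's frame
- telltale (a point): top of the small brass tell-tale pin (7 mm across) standing 4 mm out of the top of the knob's wing, on the knob's axis; at the start at (0, -98, 123) mm in the fixture's frame. It rises 4 mm per radian that the clutch slips clockwise: 2.5 mm after one click, 5 mm after two. That is little against the 2 mm pose noise: go by feel
- round_die: bystander: round steel die, diameter 42 mm, 50 mm high with a thin stem
- mallet: bystander: hammer lying on the bench
- thread: bystander: black thread spool with a yellow cap, diameter 40 mm, 62 mm high
- tape: bystander: roll of tape lying flat, diameter 100 mm, 25 mm high
- driver: bystander: screwdriver lying on the bench
- carton: bystander: cardboard carton 100 by 130 by 50 mm
- rivets: bystander: small steel bowl, diameter 64 mm
- clutch (a point): centre of the wing, 33 mm above the knob's origin, turning with it. What is felt: 0.7 to 2 rad of easy turning (0.12 N m, less at rest) till the die is against the anvil; over the next 0.3 to 0.4 rad the torque climbs to 0.3 to 0.4 N m (grip firmly); then the clutch gives way and within 0.1 rad it falls to nothing: the click. Let go, the knob snaps to its next notch, 0.63 rad on
Not all that is in view belongs to the job. What is shaped like the die but blue, purple or turquoise is not meant.

How it is judged:
By the outcome, as a careful person would: the job done as asked, in the order asked, and still so for the second after the job is handed in, with the robot touching nothing.
It also fails if it takes over 67 s, if anything falls off the work surface, if the arm or the gripper's body presses on something with over 40 N, if the wrist force passes 120 N, or if a joint passes its speed limit or range.

### The arm

A 6-joint arm with a two-finger parallel gripper is mounted at the origin on the work surface. World frame = base frame: x ahead of the robot, y to its left, z up, the work surface at z = 0. Lengths are in m, angles in rad, forces in N, time in s.
With the tool pointing down it reaches from about 0.25 to 0.725 m from the base axis. Payload 4 kg.
Tool frame: the origin (TCP) lies at the very end of the fingers, on their centre line; the grasp point (between the pads) lies 19 mm behind it; z points along the fingers, y is the line along which they close (so a half turn about z gives the same grasp; the last joint's range is limited). The gripper opens to 85 mm and grips with 20 to 120 N. Pads are 22 mm wide; open, the fingers measure 114 mm over their backs; the gripper's body (76 mm by 85 mm) begins 54 mm behind the grasp point. The pads swing forward as they close: fully open they stand 13 mm farther back than shut.
Start: joints at [-1.304, 0.241, 0.005, 1.335, 0, 1.571], TCP at [0.132, -0.482, 0.231] pointing down, gripper open.
Joint ranges: [-2.72, 2.72], [-1.05, 1.87], [-1.09, 1.28], [-1.99, 2.15], [-1.42, 1.44], [-3.14, 3.14]. Speed limits (rad/s): [2.79, 2.79, 3.14, 3.14, 3.14, 3.14].

### API

Orientations are given as a unit quaternion [x, y, z, w].
In Python, from workcell import bot, vision, workorder gives the robot as it stands.
- The arm moves only by the shell command python3 -m creep 'ROWS' [OPENING]. ROWS is JSON, a list of rows, each a list of 2 entries, a list of its own where there are three numbers: the shift along the tool's x, y, z in mm, then the turn, a rotation vector about the tool's x, y, z in rad. In form: [[[dx, dy, dz], [wx, wy, wz]], ...]. A call has 1 to 12 rows; each row shifts and turns the commanded pose from where the row before left it, along the tool's axes as they then stand; what a row does not reach is not made up. A row lasts 1/8 s, in which the tool goes at most 62.5 mm and 10.7 degrees, less where a joint would pass 70% of its speed; a pose out of reach is approached as far as the arm can. A call is refused whole if a number of a shift passes 62.5 or a number of a turn 0.188, either way. A call with a gripper value outside its range is refused whole. OPENING is the finger opening in mm, from 0 to 85.4, set as the call begins (- or left out, the last holds). The fingers move at their own pace and stop on an object; the grip force is fixed at half the most. Time passes only in rows, so rows that do not move let the fingers close. It gives the time, the measured TCP pose, the force, the opening and the grip force at its end, in the units of the state.
- bot.get_obs(): the state, without advancing time (a new reading comes with each control period).
- vision.camera(name): name is "scene" or "top"; returns a dict with "image" (480x640x3 uint8, blue, green, red), "z_map" (480x640 float32, m along the optical axis (not along the pixel's ray), 0 where there is no reading), "K" (3x3 intrinsics, pixels), "k1" (the pictures are not rectified: a ray, as slopes to the right and down, at radius r is drawn at 1 + k1 r^2 times it, then the intrinsics apply), "rvec" (rotation vector, rad) and "tvec" (3), from world to camera coordinates, as OpenCV has them. Camera axes: x right, y down, z forward; pixel columns grow to the right and rows downward; lengths in m; the calibration is good to about 2 mm. A picture is of the moment at which its call begins.
- workorder.job_done(): hands the job in; it is judged then, once.
Trained networks look in a picture, given as the dict that the camera call returned (one of the last four; its "shot" number tells which), for a name from the list of things; names that differ only in an ending like _2 or _b are one class to them, and where a whole thing is asked for, a point or a joint stands for the part that bears it (a point fixed in the world has none). Each returns a list of dicts, best first, with "score" (0 to 1); they miss things now and then, are a little off and sometimes report something else, mostly with a low value. They report only what shows in the picture. A call takes as long as a camera call. They do not tell look-alikes from the thing itself.
- vision.spot_in(picture, query): "position" ([column, row] in pixels, amid what is visible of it).
- vision.place_of(picture, query): "position" ([column, row] in pixels: a listed point, or the origin of a listed thing).
The state is a dict: "clock": time; "joint_pos": joint angles; "joint_vel": joint speeds; "tau": joint torques, N m; "eef_pos": TCP position; "tool_rot": TCP orientation; "ft_force": force on the tool from outside, world axes, zero at the start; "ft_torque": the same for the moment, N m; "grip_width": finger opening in m; "grasp_force": force on a finger pad.
Only numpy, scipy, OpenCV 4.12 (cv2) and the standard library are available. Lean on these libraries where they do the work, as an engineer would, in place of code of your own. Each camera call takes 0.05 s, during which the arm holds its last target. There are 200 camera calls.

## Working session

There is one attempt and no reset: what is moved stays moved. The work goes in short steps, Python scripts to look and compute and a shell command to move; the robot and the scene stay as the last step left them, time stands still between calls to the robot, and variables do not carry over. Pictures are saved under pics/ and viewed, at most 10 in all, crops included, and the job is handed in when it is done.

```bash
mkdir -p pics
cat > h.py <<'E'
import numpy as np, cv2
from scipy.spatial.transform import Rotation as R
from workcell import bot, vision, workorder
def ray(p,uv):
    K=np.array(p["K"]);x=(np.array(uv,float)-[K[0,2],K[1,2]])/[K[0,0],K[1,1]]
    s=x.copy()
    for _ in range(20): s=x/(1+p["k1"]*(s@s))
    Rm=cv2.Rodrigues(np.array(p["rvec"],float))[0];t=np.array(p["tvec"],float).ravel()
    return -Rm.T@t, Rm.T@np.array([s[0],s[1],1.])
def at_z(p,uv,z):
    c,d=ray(p,uv); return c+d*(z-c[2])/d[2]
def cloud(p):
    K=np.array(p["K"]);v,u=np.mgrid[0:480,0:640]
    x=np.stack([(u-K[0,2])/K[0,0],(v-K[1,2])/K[1,1]],-1);s=x.copy()
    for _ in range(10): s=x/(1+p["k1"]*(s**2).sum(-1,keepdims=True))
    z=p["z_map"][...,None];P=np.concatenate([s*z,z],-1)
    Rm=cv2.Rodrigues(np.array(p["rvec"],float))[0];t=np.array(p["tvec"],float).ravel()
    return (P-t)@Rm
E
cat > a.py <<'E'
from h import *
o=bot.get_obs();print({k:np.round(v,3).tolist() for k,v in o.items()})
for n in("scene","top"):
    p=vision.camera(n);cv2.imwrite(f"pics/{n}0.png",p["image"])
    print(n,ray(p,[320,240])[0])
    for q,z in[("die",0),("fixture",0),("nest",.018),("knob",.069),("anvil",.017),("telltale",.123),("clutch",.102)]:
        for r in vision.place_of(p,q)[:3]: print(q,round(r["score"],2),np.round(r["position"]),np.round(at_z(p,r["position"],z),4))
E
python3 a.py
```

```text
{'clock': 0.0, 'joint_pos': [-1.304, 0.241, 0.004, 1.335, -0.0, 1.571], 'joint_vel': [0.0, -0.001, -0.001, 0.002, -0.0, 0.002], 'tau': [0.002, -37.232, 25.241, 0.017, 0.0, 0.0], 'eef_pos': [0.132, -0.482, 0.23], 'tool_rot': [0.991, 0.133, -0.0, -0.001], 'ft_force': [-0.502, 0.455, 0.337], 'ft_torque': [0.03, 0.045, -0.012], 'grasp_force': 0.0, 'grip_width': 0.086}
scene [ 1.2520825  -0.64764479  0.96843606]
die 0.97 [260. 317.] [ 0.5602 -0.1605  0.    ]
die 0.95 [195. 375.] [ 0.5925 -0.3412 -0.    ]
die 0.95 [283. 346.] [ 0.6505 -0.1739  0.    ]
fixture 0.87 [345. 252.] [0.5359 0.1074 0.    ]
fixture 0.3 [233. 349.] [ 0.5912 -0.2507  0.    ]
nest 0.55 [376. 234.] [0.5546 0.1893 0.018 ]
knob 0.87 [311. 245.] [0.5243 0.0117 0.069 ]
anvil 0.76 [381. 228.] [0.545  0.2144 0.017 ]
clutch 0.7 [311. 233.] [0.5225 0.0136 0.102 ]
clutch 0.26 [313. 245.] [ 0.5535 -0.0078  0.102 ]
top [0.48218361 0.01744945 1.0376754 ]
die 0.93 [401. 247.] [ 0.5667 -0.1599  0.    ]
die 0.69 [282. 257.] [0.5361 0.1056 0.    ]
die 0.66 [487. 238.] [ 0.5914 -0.3528  0.    ]
fixture 0.66 [281. 258.] [0.5338 0.107  0.    ]
fixture 0.16 [404. 166.] [ 0.7508 -0.1637  0.    ]
nest 0.93 [247. 254.] [0.5415 0.1808 0.018 ]
knob 0.94 [323. 263.] [0.5237 0.014  0.069 ]
knob 0.74 [407. 167.] [ 0.7297 -0.1594  0.069 ]
anvil 0.76 [233. 248.] [0.5529 0.2103 0.017 ]
clutch 0.85 [326. 265.] [0.5184 0.0088 0.102 ]
clutch 0.22 [446. 236.] [ 0.5821 -0.2325  0.102 ]
```

View pics/scene0.png

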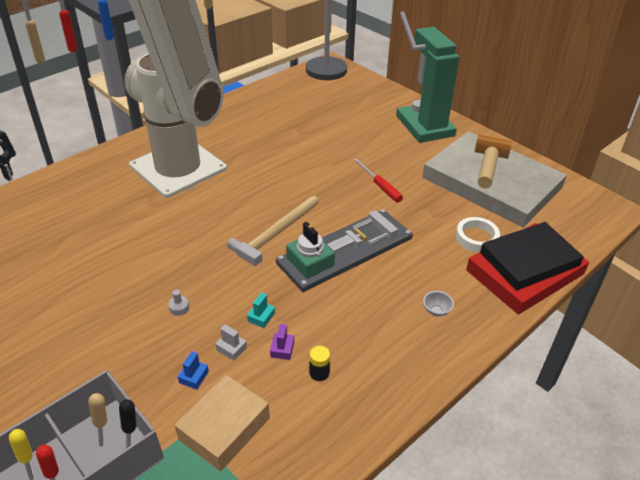

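View pics/top0.png

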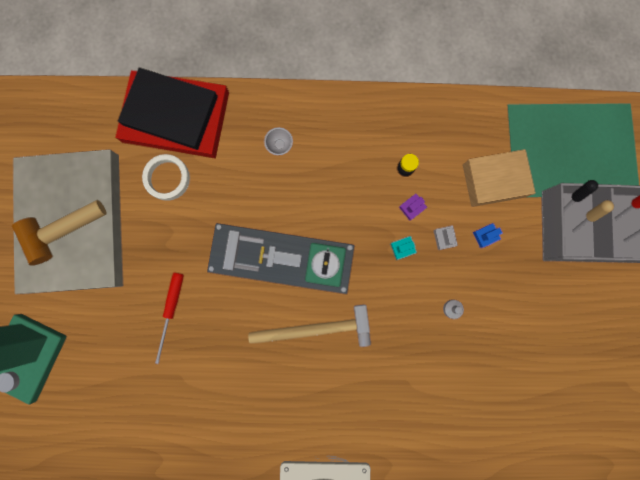

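The scene picture shows the steel die at (231,341) and the top picture at (446,237), with turquoise, purple and blue look-alikes around it. The fixture is at (281,258) in the top view, with its knob at (325,264) and its anvil at (231,250). Next I measure the die and fixture poses with depth.

```bash
cat > b.py <<'E'
from h import *
def rect(P,tag):
    r=cv2.minAreaRect((P[:,:2]*1000).astype(np.float32));print(tag,len(P),np.round(r[0],1),np.round(r[1],1),round(r[2],1),"zmed",np.round(np.median(P[:,2])*1000,1))
for n in("scene","top"):
    p=vision.camera(n);C=cloud(p);x,y,z=C[...,0],C[...,1],C[...,2];ok=p["z_map"]>0
    hsv=cv2.cvtColor(p["image"],cv2.COLOR_BGR2HSV)
    uv=vision.place_of(p,"die")
    for r in uv: 
        w=at_z(p,r["position"],0); print(n,"die",round(r["score"],2),np.round(r["position"]),np.round(w,4))
    m=ok&(abs(x-.592)<.045)&(abs(y+.255)<.04)&(hsv[...,1]<60)
    rect(C[m&(z>.048)],"rib");rect(C[m&(z>.006)&(z<.03)],"base");
    m=ok&(abs(x-.54)<.14)&(abs(y-.10)<.2)
    rect(C[m&(z>.010)&(z<.024)&(hsv[...,1]<90)],"plate")
    rect(C[m&(z>.105)],"wing"); rect(C[m&(z>.055)&(z<.095)],"knob/housing")
    rect(C[m&(z>.036)&(z<.05)&(y>.17)],"anvil")
    v,u=(446,237)[::-1] if n=="top" else (341,231)
    s=24 if n=="top" else 30
    a=p["image"][v-s:v+s,u-s:u+s]
    fv,fu=(258,281) if n=="top" else (245,345)
    b=p["image"][fv-60:fv+60,fu-80:fu+80]
    cv2.imwrite(f"pics/{n}c.png",np.hstack([cv2.resize(a,(300,300),interpolation=2),cv2.resize(b,(400,300),interpolation=2)]))
E
python3 b.py; python3 -c "
import cv2,numpy as np;cv2.imwrite('pics/c.png',cv2.resize(np.vstack([cv2.imread(f'pics/{n}c.png') for n in('scene','top')]),(700,600)))"
```

```text
scene die 0.89 [282. 348.] [ 0.6518 -0.1768  0.    ]
scene die 0.67 [260. 316.] [ 0.5588 -0.1568  0.    ]
scene die 0.66 [196. 376.] [ 0.5961 -0.3423  0.    ]
scene die 0.6 [232. 350.] [ 0.5916 -0.2547  0.    ]
rib 143 [ 589.4 -254. ] [34.9 16.4] 14.3 zmed 56.1
base 382 [ 589.2 -252.8] [48.7 42.7] 12.9 zmed 20.1
plate 2646 [504.   85.2] [365.1 168.9] 82.2 zmed 17.5
wing 147 [522.2  10.2] [16.  45.5] 80.9 zmed 116.3
knob/housing 892 [522.7   9.5] [77.5 86.2] 81.1 zmed 62.7
anvil 251 [548.4 211.7] [25.4 85.7] 82.6 zmed 40.5
top die 0.72 [445. 236.] [ 0.5929 -0.2575  0.    ]
top die 0.63 [401. 247.] [ 0.566  -0.1595  0.    ]
top die 0.63 [406. 207.] [ 0.657  -0.1702  0.    ]
top die 0.61 [485. 236.] [ 0.5954 -0.3494  0.    ]
rib 123 [ 587.7 -254.6] [34.1 14.8] 11.4 zmed 57.5
base 238 [ 588.1 -254.6] [45.3 41.7] 13.9 zmed 21.4
plate 4384 [503.1  84.9] [361.5 164.6] 82.3 zmed 17.6
wing 135 [520.3   8.7] [11.7 43.3] 82.0 zmed 118.5
knob/housing 1271 [520.6   8.8] [75.6 83.8] 82.5 zmed 60.7
anvil 405 [547.2 211.1] [22.5 83.9] 82.1 zmed 40.3
```

View pics/c.png

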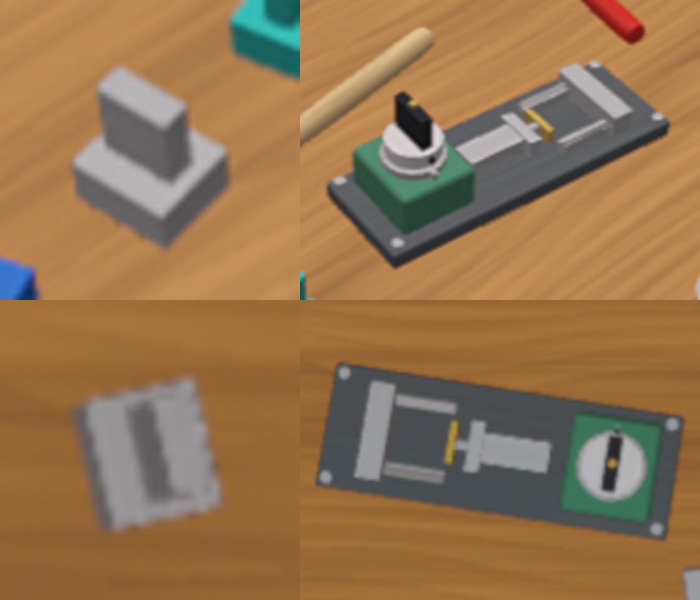

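```bash
python3 -m creep '[[[0,0,0],[0,0,-0.18]],[[0,0,0],[0,0,-0.18]],[[0,0,0],[0,0,-0.18]],[[0,0,0],[0,0,-0.18]],[[0,0,0],[0,0,-0.18]],[[0,0,0],[0,0,-0.18]]]' 45
cat > go.py <<'E'
# go.py x y z(mm) yawdeg-of-tool-y : shift in tool axes (after the turn), turn
import sys; from h import *
x,y,z,a=map(float,sys.argv[1:5]);o=bot.get_obs();T=R.from_quat(o["tool_rot"])
ty=T.apply([0,1,0]);cur=np.degrees(np.arctan2(ty[1],ty[0]));tz=T.apply([0,0,1])
w=-np.radians((a-cur+180)%360-180)
a=np.radians(a);Y=np.array([np.cos(a),np.sin(a),0]);Z=np.array([0,0,-1.]);X=np.cross(Y,Z)
d=np.array([x,y,z])-o["eef_pos"]*1000
print("t",round(o["clock"],2),"eef",np.round(o["eef_pos"]*1000,1),"yaw",round(cur,1),"tz",np.round(tz,3),"q",np.round(o["joint_pos"],2))
print("shift after turn",np.round([d@X,d@Y,d@Z],1),"wz",round(w,3),"| shift now",np.round(T.inv().apply(d),1))
print("F",np.round(o["ft_force"],1),"T",np.round(o["ft_torque"],2),"w",round(o["grip_width"]*1000,1),"g",round(o["grasp_force"],1))
E
python3 go.py 588.6 -254.2 120 103
```

```text
clock: 1.75
eef_pos: [0.1318, -0.4823, 0.2313]
tool_rot: [0.78, 0.626, -0.0, -0.0]
ft_force: [-0.2, 0.5, 0.2]
grip_width: 0.0451
grasp_force: 0.0
t 1.75 eef [ 131.8 -482.3  231.3] yaw -12.5 tz [-0.  0. -1.] q [-1.3   0.24  0.    1.34 -0.    0.48]
shift after turn [-496.4  119.5  111.3] wz -2.016 | shift now [321.5 396.6 111.3]
F [-0.2  0.5  0.2] T [0.05 0.02 0.06] w 45.1 g 0.0
```

```bash
python3 -m creep '[[[0,0,0],[0,0,-0.183]],[[0,0,0],[0,0,-0.183]],[[0,0,0],[0,0,-0.183]],[[0,0,0],[0,0,-0.183]],[[0,0,0],[0,0,-0.183]],[[0,0,0],[0,0,-0.183]],[[0,0,0],[0,0,-0.183]],[[0,0,0],[0,0,-0.183]],[[0,0,0],[0,0,-0.183]],[[0,0,0],[0,0,-0.183]],[[0,0,0],[0,0,-0.183]]]' >/dev/null
python3 -m creep '[[[-20,5,0],[0,0,0]],[[-43,10,8],[0,0,0]],[[-43,10,8],[0,0,0]],[[-43,10,8],[0,0,0]],[[-43,10,8],[0,0,0]],[[-43,10,8],[0,0,0]],[[-43,10,8],[0,0,0]],[[-43,10,8],[0,0,0]],[[-43,10,8],[0,0,0]],[[-43,10,8],[0,0,0]],[[-43,10,8],[0,0,0]],[[-43,10,8],[0,0,0]]]' >/dev/null
python3 go.py 588.6 -254.2 90 103
```

```text
t 4.62 eef [ 589.5 -262.6  142.9] yaw 102.5 tz [-0. -0. -1.] q [-0.42  0.58  0.28  1.27 -0.   -0.64]
shift after turn [-1.   8.4 52.9] wz -0.009 | shift now [-0.9  8.4 52.9]
F [0.4 1.2 0.5] T [ 0.04 -0.02  0.01] w 45.1 g 0.0
```

```bash
python3 -m creep '[[[0,4.2,10],[0,0,-0.009]],[[-1,4.2,20],[0,0,0]],[[0,0,25],[0,0,0]],[[0,0,25],[0,0,0]],[[0,0,20],[0,0,0]],[[0,0,10],[0,0,0]],[[0,0,5],[0,0,0]],[[0,0,0],[0,0,0]]]'
python3 go.py 588.6 -254.2 28 103
cat > look.py <<'E'
import sys; from h import *
p=vision.camera("scene");u,v=int(sys.argv[2]),int(sys.argv[3]);s=int(sys.argv[4])
cv2.imwrite(f"pics/{sys.argv[1]}.png",cv2.resize(p["image"][max(v-s,0):v+s,max(u-s,0):u+s],(600,600),interpolation=2))
E
python3 look.py s1 235 320 50
```

```text
clock: 5.62
eef_pos: [0.5874, -0.2552, 0.0286]
tool_rot: [-0.113, 0.994, -0.0, 0.0]
ft_force: [0.8, 0.4, -1.0]
grip_width: 0.0452
grasp_force: 0.0
t 5.62 eef [ 587.4 -255.2   28.6] yaw 103.0 tz [ 0. -0. -1.] q [-0.41  0.66  0.11  1.02 -0.   -0.64]
shift after turn [-1.4  0.7  0.6] wz 0.0 | shift now [-1.4  0.7  0.6]
F [ 0.8  0.4 -1. ] T [ 0.01  0.02 -0.03] w 45.2 g 0.0
```

View pics/s1.png

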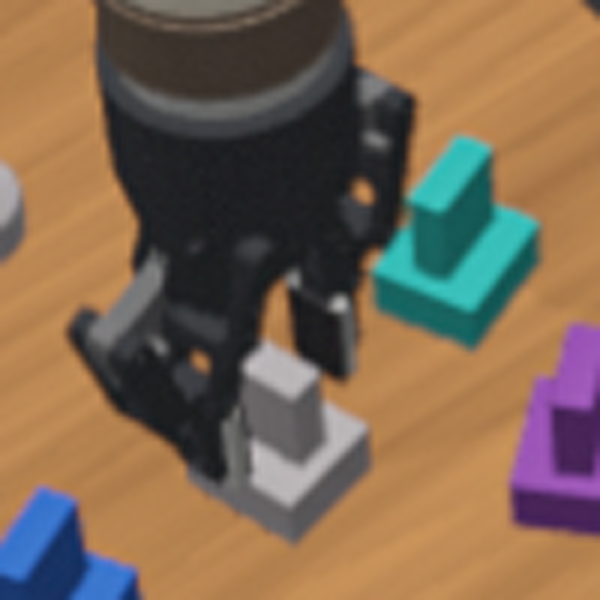

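The crop shows the fingers straddling the grey die's rib, around crop pixel (285,410), and clear of the turquoise and blue pieces. I close and lift.

```bash
python3 -m creep '[[[-1,0.5,0],[0,0,0]],[[0,0,0],[0,0,0]],[[0,0,0],[0,0,0]],[[0,0,0],[0,0,0]],[[0,0,0],[0,0,0]],[[0,0,0],[0,0,0]]]' 0
python3 -m creep '[[[0,0,-4],[0,0,0]],[[0,0,-15],[0,0,0]],[[0,0,-30],[0,0,0]],[[0,0,-40],[0,0,0]],[[0,0,-40],[0,0,0]],[[0,0,-30],[0,0,0]],[[0,0,-5],[0,0,0]]]'
python3 go.py 543.6 177.8 192 82.3
```

```text
clock: 6.42
eef_pos: [0.589, -0.2543, 0.0292]
tool_rot: [-0.113, 0.994, -0.0, 0.001]
ft_force: [0.3, 0.5, 5.3]
grip_width: 0.0133
grasp_force: 60.2
clock: 7.3
eef_pos: [0.5894, -0.2548, 0.1953]
tool_rot: [-0.113, 0.994, -0.001, 0.002]
ft_force: [-0.4, 0.6, -4.5]
grip_width: 0.0132
grasp_force: 59.1
t 7.3 eef [ 589.4 -254.8  195.3] yaw 103.0 tz [ 0.005 -0.002 -1.   ] q [-0.41  0.54  0.36  1.38 -0.   -0.64]
shift after turn [103.3 422.5   3.3] wz 0.361 | shift now [-52.8 431.8   2.2]
F [-0.4  0.6 -4.5] T [-0.02 -0.05  0.05] w 13.2 g 59.1
```

```bash
python3 -m creep '[[[0,0,0],[0,0,0.12]],[[0,0,0],[0,0,0.12]],[[0,0,0],[0,0,0.12]],[[4,18,0],[0,0,0]],[[8,32,0],[0,0,0]],[[10,40,0],[0,0,0]],[[10,40,0],[0,0,0]],[[10,40,0],[0,0,0]],[[10,40,0],[0,0,0]],[[10,40,0],[0,0,0]],[[10,40,0],[0,0,0]],[[10,40,0],[0,0,0]]]' >/dev/null
python3 -m creep '[[[10,40,0],[0,0,0]],[[8,32,0],[0,0,0]],[[6,12,0],[0,0,0]],[[0,0,25],[0,0,0]],[[0,0,30],[0,0,0]],[[0,0,25],[0,0,0]],[[0,0,10],[0,0,0]],[[0,0,0],[0,0,0]]]'
python3 go.py 543.6 177.8 85 82.3
cat > c.py <<'E'
from h import *
def rect(P,tag):
    if len(P)<8: return print(tag,len(P))
    r=cv2.minAreaRect((P[:,:2]*1000).astype(np.float32));print(tag,len(P),np.round(r[0],1),np.round(r[1],1),round(r[2],1),"zmed",np.round(np.median(P[:,2])*1000,1))
o=bot.get_obs();e=o["eef_pos"]
for n in("scene","top"):
    p=vision.camera(n);C=cloud(p);x,y,z=C[...,0],C[...,1],C[...,2];ok=p["z_map"]>0
    hsv=cv2.cvtColor(p["image"],cv2.COLOR_BGR2HSV);g=hsv[...,1]<70
    b=e[2]-.028
    m=ok&(abs(x-e[0])<.06)&(abs(y-e[1])<.045)&g
    rect(C[m&(z>b+.015)&(z<b+.025)&(hsv[...,2]>90)],n+" die base top")
    rect(C[ok&(abs(x-.548)<.07)&(abs(y-.211)<.03)&(z>.036)&(z<.046)],"anvil")
    cv2.imwrite(f"pics/{n}2.png",cv2.resize(p["image"][180:290,330:440] if n=="scene" else p["image"][205:305,200:300],(400,400),interpolation=2))
E
python3 c.py; python3 -c "
import cv2,numpy as np;cv2.imwrite('pics/d.png',np.hstack([cv2.imread(f'pics/{n}2.png') for n in('scene','top')]))"
```

```text
clock: 9.8
eef_pos: [0.5371, 0.1698, 0.1017]
tool_rot: [0.066, 0.998, -0.0, -0.001]
ft_force: [-0.3, -0.6, -4.3]
grip_width: 0.0129
grasp_force: 59.1
t 9.8 eef [537.1 169.8 101.7] yaw 82.4 tz [-0.002 -0.001 -1.   ] q [ 0.31  0.45 -0.04  1.08 -0.    0.44]
shift after turn [-5.3  8.8 16.7] wz 0.002 | shift now [-5.4  8.8 16.7]
F [-0.3 -0.6 -4.3] T [-0.02 -0.01 -0.  ] w 12.9 g 59.1
scene die base top 168 [536.9 170.1] [42.1 48.6] 81.7 zmed 93.7
anvil 175 [560.9 210.9] [25.9 63.7] 81.2 zmed 40.4
top die base top 43 [517.5 156.7] [12.9 21.1] 47.6 zmed 95.1
anvil 0
```

View pics/d.png

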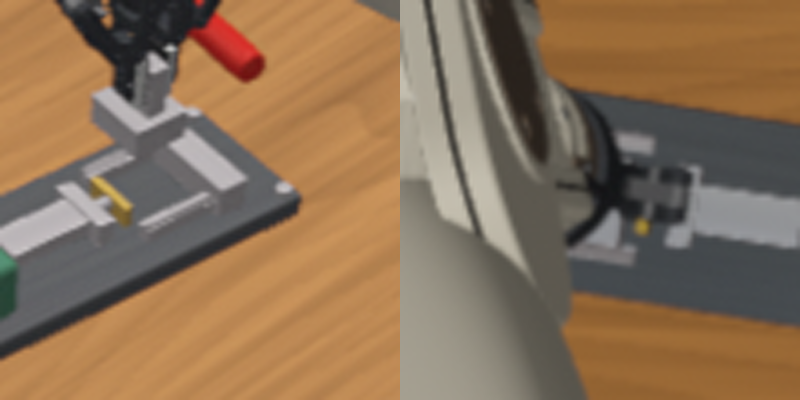

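The scene crop shows the die held level over the nest at crop pixel (140,120), with both rails and the pad clear. The depth check puts the die centred under the TCP. I lower it with the corrected offset.

```bash
python3 -m creep '[[[-2.8,4.2,0],[0,0,0.001]],[[-3,4.2,0],[0,0,0.001]],[[0,0,6],[0,0,0]],[[0,0,10],[0,0,0]],[[0,0,10],[0,0,0]],[[0,0,5],[0,0,0]],[[0,0,0],[0,0,0]]]'
python3 go.py 544.1 178.1 60 82.3
python3 - <<'E'
from h import *
p=vision.camera("scene");C=cloud(p);ok=p["z_map"]>0
a=np.radians(-7.7);ux=np.array([np.cos(a),np.sin(a)]);uy=np.array([-ux[1],ux[0]])
d=C[...,:2]-np.array([.5446,.1812]);X=d@ux*1000;Y=d@uy*1000;Z=C[...,2]*1000
m=ok&(abs(X)<36)&(Y>-31)&(Y<19)&(Z>26)&(Z<33)
for s in(-1,1):
    q=m&(X*s>20); print(s,q.sum(),np.round(np.percentile(X[q],[0,5,50,95,100]),1) if q.any() else "")
b=bot.get_obs()["eef_pos"][2]*1000-28.6
for lo,hi in((18,24),(50,60)):
    q=ok&(abs(X)<30)&(abs(Y)<30)&(Z>b+lo)&(Z<b+hi)&(p["image"].min(-1)>90); print(lo,q.sum(),np.round(np.percentile(X[q],[1,5,95,99]),1),np.round(np.percentile(Y[q],[1,99]),1))
E
```

```text
clock: 10.78
eef_pos: [0.5443, 0.1775, 0.0705]
tool_rot: [0.067, 0.998, -0.0, -0.001]
ft_force: [0.0, -0.5, -4.4]
grip_width: 0.0131
grasp_force: 59.2
t 10.78 eef [544.3 177.5  70.5] yaw 82.3 tz [-0.002 -0.    -1.   ] q [ 0.32  0.5  -0.05  1.02  0.    0.45]
shift after turn [ 0.2  0.5 10.5] wz -0.0 | shift now [ 0.2  0.6 10.5]
F [ 0.  -0.5 -4.4] T [ 0.03 -0.01  0.  ] w 13.1 g 59.2
-1 18 [-34.5 -33.7 -31.5 -26.4 -26.1]
1 64 [23.7 24.7 32.3 35.1 35.6]
18 116 [-23.1 -20.1  22.2  23.3] [-24.1  15.6]
50 47 [ 1.3  2.2 18.  19.5] [-17.7  17.9]
```

```bash
python3 -m creep '[[[0.4,0.3,8],[0,0,0]],[[0,0,6],[0,0,0]],[[0,0,4],[0,0,0]],[[0,0,2.5],[0,0,0]],[[0,0,1.5],[0,0,0]],[[0,0,1],[0,0,0]],[[0,0,0],[0,0,0]]]'
python3 go.py 544.1 178.1 47 82.3
```

```text
clock: 11.7
eef_pos: [0.5445, 0.1781, 0.0484]
tool_rot: [0.067, 0.998, 0.0, 0.0]
ft_force: [0.8, 0.1, -4.2]
grip_width: 0.0128
grasp_force: 59.2
t 11.7 eef [544.5 178.1  48.4] yaw 82.3 tz [ 0.  0. -1.] q [ 0.32  0.52 -0.08  0.97  0.    0.45]
shift after turn [ 0.4 -0.1  1.4] wz -0.0 | shift now [ 0.4 -0.1  1.4]
F [ 0.8  0.1 -4.2] T [ 0.06 -0.01  0.01] w 12.8 g 59.2
```

```bash
python3 -m creep '[[[0,0,0.7],[0,0,0]],[[0,0,0.6],[0,0,0]],[[0,0,0.5],[0,0,0]],[[0,0,0.4],[0,0,0]],[[0,0,0],[0,0,0]]]'
python3 go.py 544.1 178.1 47 82.3
```

```text
clock: 12.32
eef_pos: [0.5446, 0.1782, 0.0472]
tool_rot: [0.067, 0.998, 0.0, 0.0]
ft_force: [-2.9, -0.4, 5.5]
grip_width: 0.0131
grasp_force: 60.6
t 12.32 eef [544.6 178.2  47.2] yaw 82.3 tz [ 0.001  0.    -1.   ] q [ 0.32  0.52 -0.08  0.96 -0.    0.45]
shift after turn [ 0.5 -0.1  0.2] wz -0.0 | shift now [ 0.5 -0.1  0.2]
F [-2.9 -0.4  5.5] T [-0.23  0.71  0.  ] w 13.1 g 60.6
```

```bash
python3 -m creep '[[[0,0,0],[0,0,0]],[[0,0,0],[0,0,0]],[[0,0,0],[0,0,0]],[[0,0,-5],[0,0,0]],[[0,0,-25],[0,0,0]],[[0,0,-40],[0,0,0]],[[0,0,-40],[0,0,0]],[[0,0,-25],[0,0,0]],[[0,0,-5],[0,0,0]]]' 34
python3 go.py 521.4 9.4 175 82.3
python3 look.py s3 365 240 50
```

```text
clock: 13.45
eef_pos: [0.5458, 0.1785, 0.1885]
tool_rot: [0.067, 0.998, 0.001, 0.002]
ft_force: [0.5, -0.2, 0.2]
grip_width: 0.0343
grasp_force: 0.0
t 13.45 eef [545.8 178.5 188.5] yaw 82.3 tz [ 0.005  0.002 -1.   ] q [ 0.32  0.4   0.12  1.29 -0.    0.45]
shift after turn [   1.6 -170.9   13.5] wz -0.0 | shift now [   1.5 -170.9   13.2]
F [ 0.5 -0.2  0.2] T [ 0.   -0.   -0.02] w 34.3 g 0.0
```

View pics/s3.png

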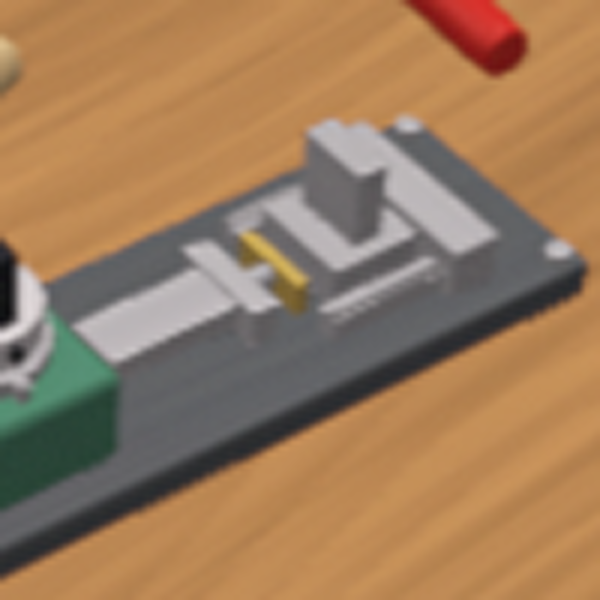

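The crop shows the die sitting flat between the rails at crop pixel (340,220), with a gap to both the anvil and the brass pad. I go over to the knob.

```bash
python3 -m creep '[[[0,-15,0],[0,0,0]],[[0,-30,0],[0,0,0]],[[0,-40,0],[0,0,0]],[[0,-40,0],[0,0,0]],[[1,-30,0],[0,0,0]],[[0,-15,0],[0,0,0]],[[0,0,10],[0,0,0]],[[0,0,15],[0,0,0]],[[0,0,10],[0,0,0]],[[0,0,0],[0,0,0]]]'
python3 go.py 522 9.8 91 82.3
```

```text
clock: 14.75
eef_pos: [0.5197, 0.0106, 0.1494]
tool_rot: [0.067, 0.998, -0.0, -0.002]
ft_force: [0.2, -0.1, 0.4]
grip_width: 0.0336
grasp_force: 0.0
t 14.75 eef [519.7  10.6 149.4] yaw 82.4 tz [-0.003  0.    -1.   ] q [ 0.02  0.33 -0.09  1.15  0.    0.15]
shift after turn [-2.4 -0.4 58.4] wz 0.001 | shift now [-2.6 -0.4 58.4]
F [ 0.2 -0.1  0.4] T [ 0.09 -0.02 -0.03] w 33.6 g 0.0
```

```bash
python3 -m creep '[[[-2.3,-0.4,8],[0,0,0.002]],[[0,0,15],[0,0,0]],[[0,0,15],[0,0,0]],[[0,0,12],[0,0,0]],[[0,0,6],[0,0,0]],[[0,0,1.5],[0,0,0]],[[0,0,0],[0,0,0]],[[0,0,0],[0,0,0]]]'
python3 go.py 522 9.8 91 82.3; python3 look.py s4 315 225 50
```

```text
clock: 15.75
eef_pos: [0.5233, 0.0091, 0.0941]
tool_rot: [0.068, 0.998, 0.0, 0.001]
ft_force: [0.0, 0.8, 0.6]
grip_width: 0.034
grasp_force: 0.0
t 15.75 eef [523.3   9.1  94.1] yaw 82.2 tz [ 0.001  0.    -1.   ] q [ 0.02  0.39 -0.17  1.02  0.    0.15]
shift after turn [1.4 0.5 3.1] wz -0.002 | shift now [1.4 0.5 3.1]
F [0.  0.8 0.6] T [ 0.03 -0.01  0.06] w 34.0 g 0.0
```

View pics/s4.png

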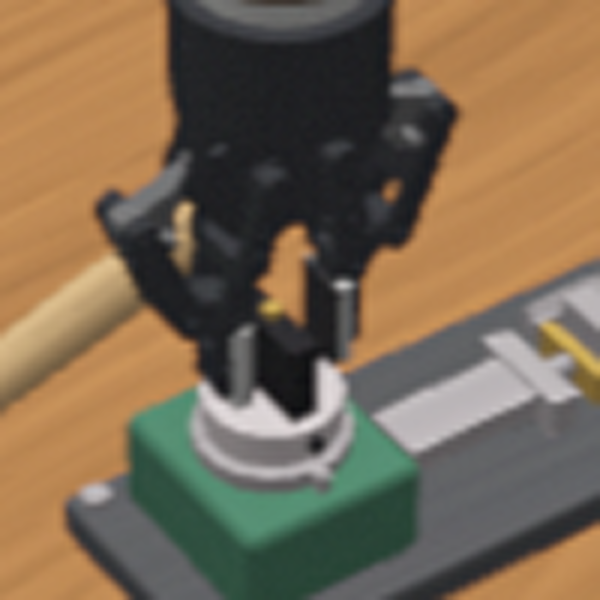

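The crop shows the fingers on either side of the wing at (285,360), clear of the disc. I close on the wing.

```bash
python3 -m creep '[[[1,0.4,2],[0,0,0]],[[0,0,0],[0,0,0]],[[0,0,0],[0,0,0]],[[0,0,0],[0,0,0]],[[0,0,0],[0,0,0]]]' 0
python3 go.py 522 9.8 91 82.3
```

```text
clock: 16.42
eef_pos: [0.5219, 0.0096, 0.0918]
tool_rot: [0.068, 0.998, 0.0, 0.0]
ft_force: [-1.2, 0.5, 2.8]
grip_width: 0.0111
grasp_force: 58.8
t 16.43 eef [521.9   9.6  91.8] yaw 82.2 tz [ 0.  0. -1.] q [ 0.02  0.39 -0.17  1.01  0.    0.16]
shift after turn [-0.   0.2  0.8] wz -0.002 | shift now [-0.   0.2  0.8]
F [-1.2  0.5  2.8] T [ 0.02  0.12 -0.05] w 11.1 g 58.8
```

```bash
python3 -m creep '[[[0,0,0],[0,0,0.05]],[[0,0,0],[0,0,0.05]],[[0,0,0],[0,0,0.05]],[[0,0,0],[0,0,0.05]],[[0,0,0],[0,0,0.05]],[[0,0,0],[0,0,0.05]],[[0,0,0],[0,0,0.05]],[[0,0,0],[0,0,0.05]],[[0,0,0],[0,0,0.05]],[[0,0,0],[0,0,0.05]]]' >/dev/null
python3 go.py 522 9.8 91 82.3;python3 -m creep '[[[0,0,0],[0,0,0.05]],[[0,0,0],[0,0,0.05]],[[0,0,0],[0,0,0.05]],[[0,0,0],[0,0,0.05]]]' >/dev/null
python3 go.py 522 9.8 91 82.3
```

```text
t 17.68 eef [521.4   8.5  91.7] yaw 53.4 tz [-0.001 -0.002 -1.   ] q [ 0.02  0.39 -0.17  1.01 -0.    0.66]
shift after turn [-0.4  1.4  0.7] wz -0.504 | shift now [0.3 1.4 0.7]
F [-2.1 -4.   3.7] T [-0.62  0.46  0.16] w 10.8 g 59.1
t 18.18 eef [521.1   8.   91.7] yaw 41.9 tz [-0.001 -0.003 -1.   ] q [ 0.02  0.39 -0.17  1.01 -0.    0.86]
shift after turn [-0.7  1.9  0.7] wz -0.705 | shift now [0.7 1.8 0.7]
F [-2.5 -4.1  4.4] T [-0.82  0.58  0.16] w 11.1 g 59.3
```

```bash
cat > q.py <<'E'
from h import *
o=bot.get_obs();ty=R.from_quat(o["tool_rot"]).apply([0,1,0])
print("t",round(o["clock"],2),"turn",round(np.radians(82.2)-np.arctan2(ty[1],ty[0]),3),"Tz",round(o["ft_torque"][2],3),"j6tau",round(o["tau"][5],3),"F",np.round(o["ft_force"],1),"q6",round(o["joint_pos"][5],2),np.round(o["eef_pos"]*1000,1))
E
python3 -m creep '[[[-0.6,-1.7,0],[0,0,0]],[[0,0,0],[0,0,0]]]' >/dev/null;python3 q.py
python3 -m creep '[[[0,-0.13,0],[0,0,0.05]],[[0,-0.13,0],[0,0,0.05]]]' >/dev/null;python3 q.py
python3 -m creep '[[[0,-0.13,0],[0,0,0.05]],[[0,-0.13,0],[0,0,0.05]]]' >/dev/null;python3 q.py
```

```text
t 18.43 turn 0.7 Tz 0.098 j6tau 0.081 F [-0.8 -0.1  3. ] q6 0.85 [521.1   8.   91.7]
t 18.68 turn 0.802 Tz 0.058 j6tau -0.202 F [-1.3 -1.1  3.6] q6 0.95 [520.9   7.8  91.7]
t 18.93 turn 0.901 Tz 0.145 j6tau -0.179 F [-1.8 -1.9  3.3] q6 1.05 [520.6   7.6  91.7]
```

```bash
for i in 1; do :; done
python3 -m creep '[[[0,-0.13,0],[0,0,0.05]],[[0,-0.13,0],[0,0,0.05]]]' >/dev/null;python3 q.py
python3 -m creep '[[[0,-0.13,0],[0,0,0.05]],[[0,-0.13,0],[0,0,0.05]]]' >/dev/null;python3 q.py
```

```text
t 19.18 turn 1.001 Tz 0.135 j6tau -0.179 F [-2.1 -1.7  3.7] q6 1.15 [520.4   7.5  91.7]
t 19.43 turn 1.101 Tz 0.134 j6tau -0.179 F [-1.1 -1.7  3.8] q6 1.25 [520.1   7.4  91.7]
```

```bash
python3 look.py s5 365 240 50
```

```text
(no output)
```

View pics/s5.png

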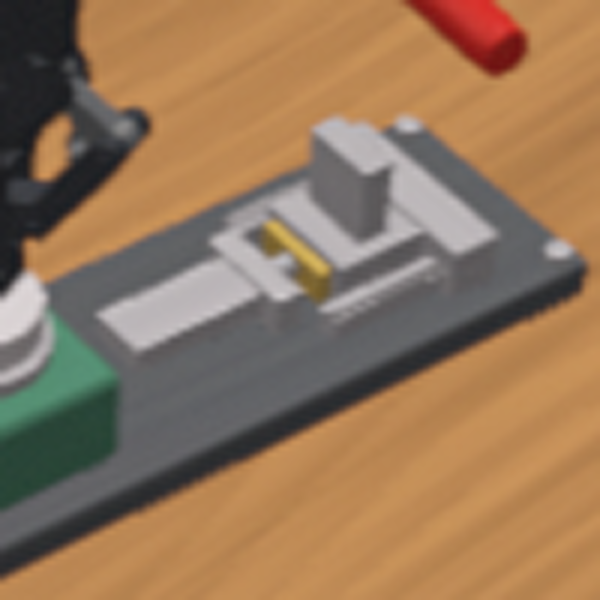

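The crop shows the pad at (295,255) almost at the die, with the die near the anvil. I go on in smaller steps, by feel.

```bash
python3 -m creep '[[[0,-0.1,0],[0,0,0.04]],[[0,-0.1,0],[0,0,0.04]]]' >/dev/null;python3 q.py
python3 -m creep '[[[0,-0.1,0],[0,0,0.04]],[[0,-0.1,0],[0,0,0.04]]]' >/dev/null;python3 q.py
```

```text
t 19.73 turn 1.18 Tz 0.192 j6tau -0.052 F [-1.5 -0.5  5. ] q6 1.33 [519.9   7.3  91.7]
t 19.98 turn 1.26 Tz 0.311 j6tau 0.019 F [-1.  -0.7  3.9] q6 1.41 [519.7   7.3  91.8]
```

```bash
python3 -m creep '[[[0,-0.08,0],[0,0,0.03]],[[0,0,0],[0,0,0]]]' >/dev/null;python3 q.py
python3 -m creep '[[[0,-0.08,0],[0,0,0.03]],[[0,0,0],[0,0,0]]]' >/dev/null;python3 q.py
python3 -m creep '[[[0,-0.08,0],[0,0,0.03]],[[0,0,0],[0,0,0]]]' >/dev/null;python3 q.py
```

```text
t 20.23 turn 1.29 Tz 0.277 j6tau 0.291 F [-2.6 -0.9  5.1] q6 1.44 [519.6   7.3  91.7]
t 20.48 turn 1.321 Tz 0.243 j6tau 0.3 F [-2.9 -0.9  4.6] q6 1.47 [519.6   7.3  91.7]
t 20.73 turn 1.351 Tz 0.341 j6tau 0.321 F [-1.7 -2.3  5.6] q6 1.5 [519.5   7.2  91.7]
```

```bash
python3 -m creep '[[[0,-0.08,0],[0,0,0.03]],[[0,0,0],[0,0,0]]]' >/dev/null;python3 q.py
python3 -m creep '[[[0,-0.08,0],[0,0,0.03]],[[0,0,0],[0,0,0]]]' >/dev/null;python3 q.py
python3 -m creep '[[[0,-0.08,0],[0,0,0.03]],[[0,0,0],[0,0,0]]]' >/dev/null;python3 q.py
```

```text
t 20.98 turn 1.381 Tz 0.272 j6tau 0.345 F [-2.5 -0.8  4.7] q6 1.53 [519.4   7.2  91.7]
t 21.23 turn 1.411 Tz 0.322 j6tau 0.371 F [-1.8 -1.7  4.4] q6 1.56 [519.3   7.2  91.7]
t 21.48 turn 1.441 Tz 0.37 j6tau 0.397 F [-2.5 -2.4  5.7] q6 1.59 [519.2   7.2  91.7]
```

```bash
python3 -m creep '[[[0,-0.08,0],[0,0,0.03]],[[0,0,0],[0,0,0]]]' >/dev/null;python3 q.py
python3 -m creep '[[[0,-0.08,0],[0,0,0.03]],[[0,0,0],[0,0,0]]]' >/dev/null;python3 q.py
```

```text
t 21.73 turn 1.471 Tz 0.389 j6tau 0.411 F [-1.2 -1.9  6. ] q6 1.62 [519.1   7.3  91.7]
t 21.98 turn 1.501 Tz 0.226 j6tau 0.223 F [-2.8 -1.7  4.5] q6 1.65 [519.    7.2  91.7]
```

```bash
python3 -m creep '[[[0,-0.08,0],[0,0,0.03]],[[0,0,0],[0,0,0]]]' >/dev/null;python3 q.py
python3 -m creep '[[[0,-0.08,0],[0,0,0.03]],[[0,0,0],[0,0,0]]]' >/dev/null;python3 q.py
```

```text
t 22.23 turn 1.532 Tz 0.08 j6tau 0.149 F [-2.7 -2.2  5.3] q6 1.68 [518.9   7.2  91.7]
t 22.48 turn 1.562 Tz 0.096 j6tau 0.13 F [-2.3 -1.4  5.1] q6 1.71 [518.8   7.2  91.7]
```

```bash
python3 -m creep '[[[0,-0.08,0],[0,0,0.03]],[[0,0,0],[0,0,0]]]' >/dev/null;python3 q.py
python3 -m creep '[[[0,-0.05,0],[0,0,0.02]],[[0,0,0],[0,0,0]]]' >/dev/null;python3 q.py
```

```text
t 22.73 turn 1.592 Tz 0.106 j6tau 0.102 F [-1.9 -1.6  5.5] q6 1.74 [518.7   7.2  91.7]
t 22.98 turn 1.612 Tz 0.006 j6tau 0.075 F [-2.7 -2.6  5.2] q6 1.76 [518.7   7.2  91.7]
```

The torque climbed to 0.39 N m and then fell to nothing, which is one click. I release and retreat.

```bash
python3 -m creep '[[[0,0,0],[0,0,0]],[[0,0,0],[0,0,0]],[[0,0,0],[0,0,0]],[[0,0,0],[0,0,0]],[[0,0,0],[0,0,0]],[[0,0,-10],[0,0,0]],[[0,0,-25],[0,0,0]],[[0,0,-40],[0,0,0]],[[0,0,-40],[0,0,0]],[[0,0,-20],[0,0,0]],[[0,0,0],[0,0,0]]]' 70
python3 -m creep '[[[20,-20,-10],[0,0,0]],[[40,-40,-10],[0,0,0]],[[40,-40,0],[0,0,0]],[[40,-40,0],[0,0,0]],[[20,-20,0],[0,0,0]],[[0,0,0],[0,0,0]],[[0,0,0],[0,0,0]]]'
python3 - <<'E'
from h import *
for n in("scene","top"):
    p=vision.camera(n);C=cloud(p);ok=p["z_map"]>0
    P=C[ok&(abs(C[...,0]-.521)<.04)&(abs(C[...,1]-.0095)<.04)&(C[...,2]>.105)&(C[...,2]<.14)]
    if len(P)>8:
        r=cv2.minAreaRect((P[:,:2]*1000).astype(np.float32));print(n,"wing",r,"ztop",np.percentile(P[:,2],[50,95,100]))
    P=C[ok&(abs(C[...,0]-.545)<.04)&(abs(C[...,1]-.181)<.025)&(C[...,2]>.065)&(C[...,2]<.085)]
    if len(P)>8: r=cv2.minAreaRect((P[:,:2]*1000).astype(np.float32));print(n,"rib",r)
    print([ (round(q["score"],2),np.round(at_z(p,q["position"],.1255),4)) for q in vision.place_of(p,"telltale")])
    a=p["image"][180:300,270:430] if n=="scene" else p["image"][198:318,200:360]
    cv2.imwrite(f"pics/{n}6.png",cv2.resize(a,(400,300),interpolation=2))
cv2.imwrite("pics/e.png",np.hstack([cv2.imread(f"pics/{n}6.png") for n in("scene","top")]))
E
```

```text
clock: 24.35
eef_pos: [0.5203, 0.0074, 0.2292]
tool_rot: [0.767, 0.642, 0.002, 0.002]
ft_force: [0.4, 0.2, -0.4]
grip_width: 0.0701
grasp_force: 0.0
clock: 25.22
eef_pos: [0.3893, 0.1924, 0.246]
tool_rot: [0.767, 0.642, -0.001, 0.0]
ft_force: [-0.6, 0.5, 0.2]
grip_width: 0.0698
grasp_force: 0.0
scene wing ((521.6809692382812, 9.885669708251953), (45.546653747558594, 17.160186767578125), 79.51946258544922) ztop [0.11600612 0.12148637 0.12532855]
scene rib ((544.4700317382812, 180.4045867919922), (36.89795684814453, 20.9964656829834), 0.37504979968070984)
[(0.45, array([0.6265, 0.0966, 0.1255]))]
top wing ((520.5554809570312, 8.791767120361328), (43.6423225402832, 11.95095443725586), 83.269287109375) ztop [0.11847476 0.12355524 0.12552762]
top rib ((543.1900024414062, 180.025634765625), (14.247066497802734, 33.66486358642578), 82.58311462402344)
[(0.64, array([0.519 , 0.0087, 0.1255]))]
```

View pics/e.png

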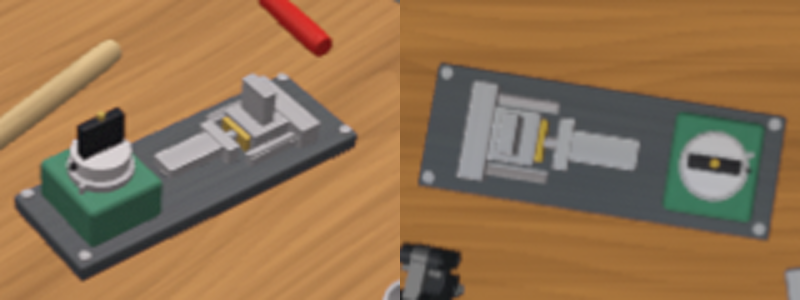

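The wing is now about 90° on and the die sits clamped between pad and anvil. The knob should have snapped to its next notch after release, so I check the pin's height and the wing's angle before handing in.

Run:
```python
from h import *
H=[];A=[]
for i in range(8):
    p=vision.camera("top");C=cloud(p);hsv=cv2.cvtColor(p["image"],cv2.COLOR_BGR2HSV)
    d=np.hypot(C[...,0]-.5205,C[...,1]-.0088)*1000
    pin=(d<8)&(C[...,2]>.105)&(hsv[...,1]>120)&(hsv[...,2]>70)
    wing=(d>9)&(d<26)&(C[...,2]>.11)
    H.append([pin.sum(),np.percentile(C[pin][:,2],60)*1000,np.median(C[wing][:,2])*1000])
    m=(d<26)&(C[...,2]>.11);q=C[m][:,:2]*1000;_,_,V=np.linalg.svd(q-q.mean(0));A.append(np.degrees(np.arctan2(V[0,1],V[0,0]))%180)
print(np.round(H,1),np.round(A,1),np.mean(A))
# anvil/plate reference angle with the same method
m=(C[...,2]>.036)&(C[...,2]<.046)&(abs(C[...,0]-.547)<.06)&(abs(C[...,1]-.211)<.02);q=C[m][:,:2]*1000;_,_,V=np.linalg.svd(q-q.mean(0));print("anvil",np.degrees(np.arctan2(V[0,1],V[0,0]))%180)
print(bot.get_obs()["clock"])
```

```text
[[ 11.  125.5 118.3]
 [ 12.  125.  118.2]
 [ 12.  124.8 118.6]
 [ 12.  124.8 118.2]
 [ 12.  124.4 118.3]
 [ 12.  123.6 117.9]
 [ 12.  124.1 117.8]
 [ 12.  123.6 118.2]] [83.3 83.1 83.2 83.3 83.  83.1 83.  83.2] 83.16566582817224
anvil 173.00246749249118
25.825
```

The pin stands 6.4 mm above the wing, against 4 mm at the start. That is the 2.5 mm of one click, and the knob is at rest, so I hand in.

```bash
python3 -c "
from workcell import workorder
print(workorder.job_done())"
```

```text
the job is handed in; nothing more can be done
None
```

The die is clamped flat in the nest after one clutch click (torque peaked at 0.39 N m, then fell to nothing; the pin rose about 2.4 mm), the gripper is clear of everything, and the job was handed in at about 26 s.

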